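Start up the bench air station by its push controls

ROBOT

A 7-joint arm with a two-finger parallel gripper is mounted at the origin on a cart in front of the work surface, level with it; the furniture and walls round the work are solid. World frame = base frame: x ahead of the robot, y to its left, z up, the work surface at z = 0. Lengths are in m, angles in degrees, forces in N, time in s.
With the tool pointing down it reaches from about 0.425 to 1.025 m from the base axis. Payload 9.4 kg.
Tool frame: the origin (TCP) lies midway between the tips of the shut fingers; the grasp point (between the pads) lies 19 mm behind it; z points along the fingers, y is the direction in which the jaws open and shut (so a half turn about z gives the same grasp; the last joint's range is limited). The gripper opens to 85 mm and grips with 20 to 120 N. Pads are 22 mm wide; open, the fingers measure 114 mm over their backs; the gripper's body (76 mm by 85 mm) begins 54 mm behind the grasp point. The pads swing forward as they close: fully open they stand 13 mm farther back than shut.
Start: joints at [-75.9, 34.337, -0.143, 91.639, 0.103, 54.024, -4.572], TCP at [0.23, 0.688, 0.231] pointing down, gripper open.
Joint ranges: [-147.43, 147.43], [-19.82, 112.94], [-74.19, 73.91], [6.32, 146.72], [-59.91, 239.91], [6.04, 106.73], [-150.56, 150.56]. Speed limits (degrees/s): [127.2, 127.2, 172.46, 172.46, 180, 180, 180].

INTERFACE

Orientations are given as a 3x3 rotation matrix whose columns are the frame's x, y, z axes.
In Python, from workcell import bot gives the robot as it stands.
- The arm moves only by the tool carry_out, never from a script. Its argument "plan" is text: rows parted by semicolons, each of 6 numbers parted by spaces: the shift along the tool's x, y, z in mm, then the turn, a rotation vector about the tool's x, y, z in rad. A call has 1 to 8 rows; each row is the pose to reach, as a shift and turn from the pose measured when the call began, along the tool's axes at that moment; what a row does not reach only later rows make up. A row lasts 1/8 s, in which the tool goes at most 62.5 mm and 10.7 degrees, less where a joint would pass 70% of its speed; a pose out of reach is approached as far as the arm can. A call with a gripper value outside its range is refused whole. "jaw" is the finger opening in mm, from 0 to 85.4, set as the call begins (left out, the last holds). The fingers move at their own pace and stop on an object; the grip force is fixed at half the most. Time passes only in rows, so rows that repeat a pose let the fingers close. It gives the time, the measured TCP pose, the force and the opening at its end, in the units of the state.
- bot.get_state(): the state, without advancing time (a new reading comes with each control period).
- bot.get_image(name): name is "side" or "top"; returns the picture (420x560x3 uint8, red, green, blue); there is no depth.
- bot.calibration(name): a dict with "intrinsics" (3x3 intrinsics, pixels), "R" (3x3) and "t" (3): a world point X has camera coordinates R X + t. Camera axes: x right, y down, z forward; pixel columns grow to the right and rows downward; lengths in m; the calibration is good to about 2 mm. A picture is of the moment at which its call begins. calibration takes no time and is no camera call.
- bot.sign_off(): hands the job in, once; it reports no verdict.
Trained networks look in the newest picture that a camera, given by its name, has taken for a name from the list of things; names that differ only in an ending like _2 or _b are one class to them, and where a whole thing is asked for, a point or a joint stands for the part that bears it (a point fixed in the world has none). Each returns a list of dicts, best first, with "score" (0 to 1); they miss things now and then, are a little off and sometimes report something else, mostly with a low value. They report only what shows in the picture. A call takes as long as a camera call.
- bot.search_frame(query, camera): "point" ([x, y, z] in m, in world coordinates, good to about 4 mm: the middle of the surface that is visible of it).
The state is a dict: "t": time; "joint_pos": joint angles; "dq": joint speeds; "tau": joint torques, N m; "ee_pos": TCP position; "tcp_rot": TCP orientation; "wrist_force": force on the tool from outside, world axes, zero at the start; "ft_torque": the same for the moment, N m; "width": finger opening in m.
Only numpy, scipy, OpenCV 4.12 (cv2) and the standard library are available. Lean on these libraries where they do the work, as an engineer would, in place of code of your own. Each camera call takes 0.05 s, during which the arm holds its last target. There are 200 camera calls.

TASK

Start up the bench air station by pushing its controls with the fingertips. First press down the raised end of the rocker until it has tipped fully over, then push the mushroom-headed valve knob fully in (both stay), and then press the square key all the way down, keep it down for about a second and let it come back up. Leave the round button sunk in its collar alone, and do not pick up or disturb the loose things standing round the station.

Things in the scene. Friction and masses are not known exactly. Their poses are not given: they have to be found in the camera images.
- station: Steel plate 212 x 212 x 8 mm fixed on the bench with four grey control housings (76 x 76 x 40 mm, tops 48 mm above the bench) in a 2 x 2 pattern, centred 50 mm either side of the plate's centre in x and y; which is where varies. Origin: centre of the plate's underside, z up; x and y run along its edges; the housings are turned the same way.
- rocker_end (a point): Point to press on the rocker: upper face of its raised end, middle line, 3 mm from the edge, 30 mm from the pivot; moves with it. The rocker is a black ribbed paddle 66 x 32 x 8 mm in a frame 5 mm high; it pivots about a level line along the station's y, 10 mm above its housing's top. Raised end: on the station's +x side, top about 20 mm above the housing at the start, 7 mm when over.
- rocker (a joint): Rocker angle in rad: 0 to 0.06 at the start (+x end raised), 0.44 tipped fully over. Stiff by friction (0.06 N m, about 2 N at the end); stays where it is left.
- valve_top (a point): Centre of the top of the black mushroom-shaped valve knob, 44 mm in diameter on an 18 mm stem, top 34 mm above the housing's top when out; it moves with the knob. Pushed straight down.
- valve (a joint): How far the valve knob is pushed in, in m: 0 to 0.002 at the start, 0.012 fully in. Friction of about 4 N, no spring; stays where it is left.
- key_top (a point): Centre of the flat top of the black square key, 36 x 36 mm, top 13 mm above the housing's top when up; it moves with the key. Pressed straight down.
- key (a joint): How far the key is pressed, in m: 0 up, 0.006 fully down. Spring: 1.5 N at the start of the travel, 5 N when fully down; comes up when let go.
- stop_top (a point): Centre of the top of the round black button, 29 mm in diameter, sunk 3 mm below the rim of a steel collar (about 45 mm outside diameter, 12 mm high): to be left alone.
- stop (a joint): How far the round button is pressed, in m: 0 up, 0.006 fully down (spring, 5 N).
- cutting_head: Loose metal cutting head, 36 mm across and 98 mm high, standing on the bench about 155 mm from the station's centre on its +y side. Origin: centre of its underside, z up. Leave alone.
- tape_measure: Loose yellow pocket tape measure, 37 x 84 x 66 mm, standing on the bench about 185 mm from the station's centre on its -y side. Origin: centre of its underside. Leave alone.
- nozzle_nut: Loose brass nut, 30 x 34 x 29 mm, standing on the bench about 155 mm from the station's centre on its +x side. Origin: centre of its underside. Leave alone.

How it is judged (in metres and radians):
On the way, in this order (a step that is already met when the one before it is completed fails the run):
1. the rocker is tipped fully over (0.38 rad or more) (value of joint rocker above 0.38 rad), for 0.1 s.
2. the valve knob is pushed in (10 mm or more of 12) (value of joint valve above 0.01 m), for 0.1 s.
3. the square key is kept down (4.5 mm or more of 6) for 0.7 s (value of joint key above 0.0045 m), for 0.7 s.
At the end, for the whole second after the job is handed in: The rocker is tipped over (at least 0.38 rad), the valve knob is in (at least 10 mm), the square key and the round button are up (within 1 mm), and the cutting head, tape measure and nut stand still within 15 mm of where they were, the cutting head upright (within 0.1 rad) (value of joint rocker above 0.38 rad and value of joint valve above 0.01 m and value of joint each of key, stop below 0.001 m and angle between cutting_head's own z axis and vertical below 0.1 rad and distance of each of cutting_head, tape_measure, nozzle_nut from where it was at the start of the episode below 0.015 m and linear speed of each of cutting_head, tape_measure, nozzle_nut below 0.02 m/s); the robot touches nothing.
It fails at once if the valve knob is pushed in (over 4 mm) before the rocker is tipped over (value of joint valve above 0.004 m and value of joint rocker below 0.3 rad).
It fails at once if the square key is pressed (over 2 mm) before the rocker is over and the valve in (value of joint key above 0.002 m and (value of joint valve below 0.009 m or value of joint rocker below 0.3 rad)).
It fails at once if the round button is pressed (over 2 mm) (value of joint stop above 0.002 m).
It fails at once if a loose thing is picked up or shifted by more than 15 mm (distance of any of cutting_head, tape_measure, nozzle_nut from where it was at the start of the episode above 0.015 m).
It also fails if it takes over 45 s, if anything falls off the work surface, if the arm or the gripper's body presses on something with over 40 N, if the wrist force passes 120 N, or if a joint passes its speed limit or range.

## Working session

There is one attempt and no reset: what is moved stays moved. The work goes in short steps, Python scripts to look and compute and a tool call to move; the robot and the scene stay as the last step left them, time stands still between calls to the robot, and variables do not carry over. Pictures are saved under pics/ and viewed, about 8 in all and at most 12, crops included, and the job is handed in when it is done.

Besides the shell and the picture viewer there is one more tool, called after "Emit:" as name(argument=value, ...), one argument or row to a line, values as JSON. carry_out: Moves the arm, as the interface text tells. Its arguments: {"type":"object","properties":{"plan":{"type":"string"},"jaw":{"type":"number"}},"required":["plan"]}

```bash
mkdir -p pics; python3 - <<'E'
from workcell import bot
import cv2,numpy as np
for c in("top","side"):
    im=bot.get_image(c); cv2.imwrite(f"pics/{c}0.png",im[:,:,::-1])
    k=bot.calibration(c); print(c,np.round(k["intrinsics"],1).tolist(),np.round(k["R"],3).tolist(),np.round(k["t"],3).tolist())
    for q in("station","rocker_end","valve_top","key_top","stop_top","cutting_head","tape_measure","nozzle_nut"):
        r=bot.search_frame(q,c); print(c,q,[(np.round(d["point"],3).tolist(),round(d["score"],2)) for d in r[:2]])
s=bot.get_state(); print(s["t"],s["ee_pos"],np.round(s["tcp_rot"],3).tolist(),s["width"],s["wrist_force"])
E
```

```text
top [[393.0, 0.0, 274.6], [0.0, 393.0, 208.4], [0.0, 0.0, 1.0]] [[-0.021, -0.999, 0.028], [-0.991, 0.016, -0.136], [0.135, -0.031, -0.99]] [0.166, 0.608, 0.835]
top station [([0.533, 0.168, 0.008], 0.9)]
top rocker_end [([0.512, 0.231, 0.064], 0.95)]
top valve_top [([0.605, 0.195, 0.083], 0.8)]
top key_top [([0.569, 0.097, 0.06], 0.72)]
top stop_top []
top cutting_head [([0.605, 0.193, 0.08], 0.59), ([0.577, 0.31, 0.059], 0.55)]
top tape_measure [([0.564, -0.019, 0.057], 0.67), ([0.512, 0.229, 0.064], 0.43)]
top nozzle_nut [([0.693, 0.144, 0.027], 0.64)]
side [[506.8, 0.0, 276.4], [0.0, 506.8, 208.7], [0.0, 0.0, 1.0]] [[1.0, 0.022, 0.022], [0.031, -0.677, -0.735], [-0.001, 0.735, -0.678]] [-0.609, 0.136, 0.795]
side station [([0.556, 0.1, 0.01], 0.72)]
side rocker_end [([0.513, 0.225, 0.062], 0.92), ([0.572, 0.096, 0.062], 0.53)]
side valve_top [([0.609, 0.186, 0.081], 0.9), ([0.572, 0.096, 0.06], 0.6)]
side key_top [([0.573, 0.097, 0.063], 0.67)]
side stop_top [([0.478, 0.138, 0.059], 0.57)]
side cutting_head [([0.578, 0.31, 0.049], 0.85)]
side tape_measure [([0.567, -0.048, 0.05], 0.92), ([0.55, 0.098, 0.011], 0.52)]
side nozzle_nut [([0.688, 0.134, 0.015], 0.62)]
0.9 [0.22999115 0.6875361  0.2312974 ] [[-0.948, 0.317, 0.0], [0.317, 0.948, -0.0], [-0.0, 0.0, -1.0]] 0.08513969328193854 [-0.0473817   0.98041001  0.03664101]
```

View pics/top0.png

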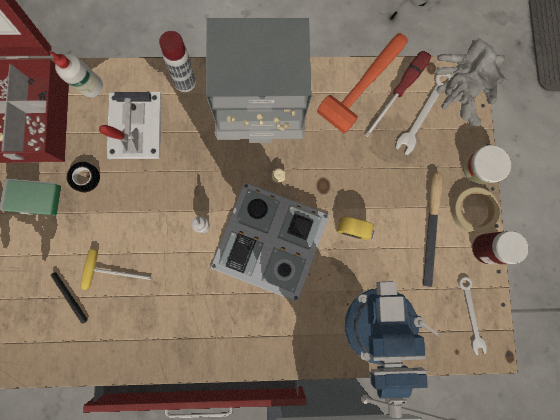

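View pics/side0.png

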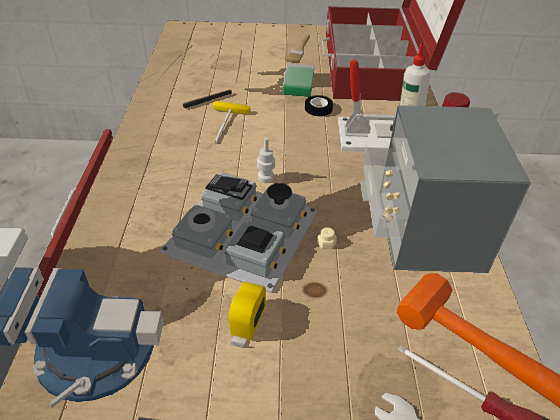

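Top view: station around (270,243), turned about -22°. The valve knob is at (258,208), key (299,225), rocker (240,254) and stop (284,269). The cutting head (200,225), nut (279,175) and tape (355,228) stand clear. The network points agree with the 100 mm pattern: centre ≈ (0.542, 0.163).

Targets: rocker_end (0.542, 0.217), valve (0.607, 0.191), key (0.570, 0.098).

Emit:
carry_out(
  plan="-45 -35 0 0 0 0.01;-90 -70 0 0 0 0.02;-135 -105 0 0 0 0.03;-180 -140 0 0 0 0.04;-225 -175 0 0 0 0.05;-270 -210 0 0 0 0.06;-315 -245 0 0 0 0.06;-356 -278 0 0 0 0.06",
  jaw=0,
)

```text
t: 1.9
ee_pos: [0.4806, 0.3092, 0.2316]
tcp_rot: [[-0.927, 0.374, 0.001], [0.374, 0.927, 0.0], [-0.001, 0.0, -1.0]]
wrist_force: [0.2, 0.0, 0.1]
width: 0.0002
```

Emit:
carry_out(
  plan="-30 -20 0 0 0 0;-61 -41 0 0 0 0;-92 -62 0 0 0 0;-92 -62 40 0 0 0;-92 -62 80 0 0 0;-92 -62 120 0 0 0;-92 -62 135 0 0 0;-92 -62 135 0 0 0",
)

```text
t: 2.9
ee_pos: [0.5426, 0.2173, 0.0963]
tcp_rot: [[-0.927, 0.374, -0.0], [0.374, 0.927, -0.0], [0.0, -0.0, -1.0]]
wrist_force: [0.4, -0.2, 0.2]
width: 0.0002
```

```bash
cat >look.py <<'E'
from workcell import bot
import cv2,numpy as np,sys
a=bot.get_image("side")[150:310,150:350]; b=bot.get_image("top")[170:310,190:350]
a=cv2.resize(a,(400,320),interpolation=2); b=cv2.resize(b,(366,320),interpolation=2)
cv2.imwrite(f"pics/{sys.argv[1]}.png",np.hstack([a,b])[:,:,::-1])
s=bot.get_state(); print(s["t"],np.round(s["ee_pos"],4),np.round(s["wrist_force"],1))
E
python3 look.py a1
```

```text
3.0 [0.5435 0.2177 0.0978] [ 1.  -0.5 -0.3]
```

View pics/a1.png

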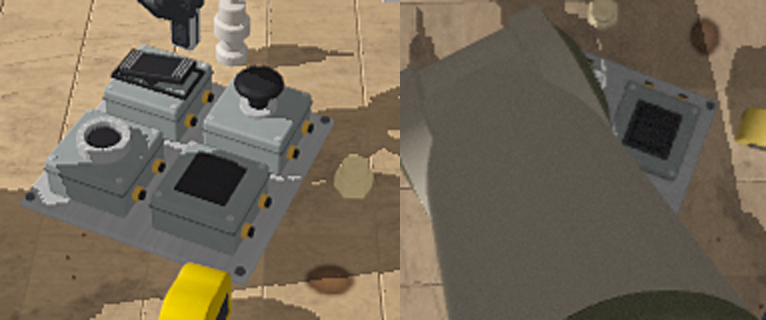

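Left half (side crop): shut fingertip at (185,45), directly over the rocker's raised right end at about (190,68). The top view is blocked by the arm. I'm pressing.

Emit:
carry_out(
  plan="0 0 15 0 0 0;0 0 25 0 0 0;0 0 30 0 0 0;0 0 34 0 0 0;0 0 37 0 0 0;0 0 40 0 0 0;0 0 40 0 0 0",
)

```text
t: 3.88
ee_pos: [0.5437, 0.2177, 0.0577]
tcp_rot: [[-0.927, 0.374, 0.002], [0.374, 0.927, 0.001], [-0.002, 0.002, -1.0]]
wrist_force: [1.7, -0.4, 2.3]
width: 0.0006
```

Emit:
carry_out(
  plan="0 0 1 0 0 0;0 0 2 0 0 0;0 0 3 0 0 0;0 0 4 0 0 0;0 0 4 0 0 0",
)

```text
t: 4.5
ee_pos: [0.5438, 0.2179, 0.0558]
tcp_rot: [[-0.927, 0.374, 0.003], [0.374, 0.927, 0.002], [-0.002, 0.003, -1.0]]
wrist_force: [-3.9, -3.4, 27.6]
width: -0.0
```

Emit:
carry_out(
  plan="0 0 -30 0 0 0;0 0 -60 0 0 0;-35 0 -65 0 0 0;-69 -1 -65 0 0 0;-69 -1 -65 0 0 0;-69 -1 -60 0 0 0",
)

```text
t: 5.25
ee_pos: [0.6062, 0.1916, 0.1156]
tcp_rot: [[-0.928, 0.374, 0.002], [0.374, 0.928, 0.002], [-0.001, 0.003, -1.0]]
wrist_force: [-1.2, 1.4, -0.7]
width: -0.0
```

```bash
python3 look.py a2
```

```text
5.35 [0.6055 0.1917 0.115 ] [ 0.1 -1.  -0.7]
```

View pics/a2.png

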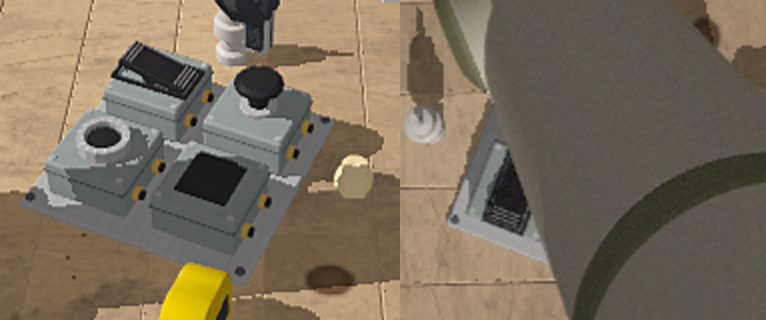

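The rocker is now tipped to the right: its left end is raised at (135,50) and its right end is down at (190,85). The fingertip at (260,45) is over the valve knob at (258,75).

Emit:
carry_out(
  plan="0 0 20 0 0 0;0 0 32 0 0 0;0 0 37 0 0 0;0 0 41 0 0 0;0 0 44 0 0 0;0 0 46 0 0 0;0 0 48 0 0 0;0 0 48 0 0 0",
)

```text
t: 6.35
ee_pos: [0.6057, 0.1921, 0.0699]
tcp_rot: [[-0.928, 0.373, 0.002], [0.373, 0.928, 0.002], [-0.001, 0.003, -1.0]]
wrist_force: [-9.7, 0.3, 30.7]
width: 0.0001
```

The valve hit its stop at z = 69.9 mm against an expected 70. On to the key.

Emit:
carry_out(
  plan="0 0 -20 0 0 0;0 0 -40 0 0 0;-1 -35 -40 0 0 0;-2 -70 -40 0 0 0;-2 -101 -35 0 0 0;-2 -101 -25 0 0 0;-2 -101 -20 0 0 0;-2 -101 -20 0 0 0",
)

```text
t: 7.35
ee_pos: [0.5702, 0.0986, 0.0891]
tcp_rot: [[-0.928, 0.372, 0.002], [0.372, 0.928, 0.003], [-0.001, 0.003, -1.0]]
wrist_force: [-0.1, 0.5, 0.5]
width: 0.0001
```

```bash
python3 look.py a3
```

```text
7.45 [0.5702 0.0985 0.0895] [-0.3  0.7 -0.4]
```

View pics/a3.png

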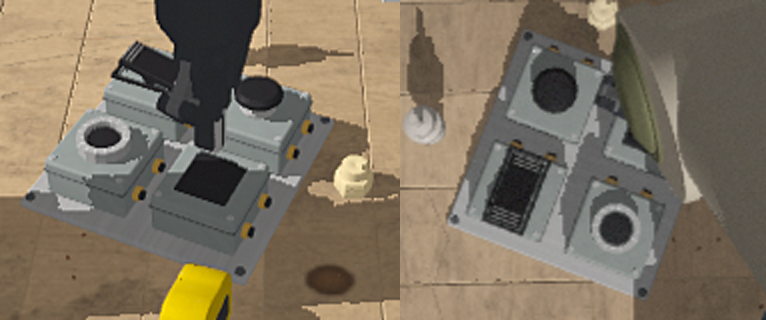

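The valve knob is in: its head at (259,93) now sits low on the housing. The tip at (210,150) is above the key centre at (211,180). I'm pressing and holding.

Emit:
carry_out(
  plan="0 0 18 0 0 0;0 0 27 0 0 0;0 0 31 0 0 0;0 0 34 0 0 0;0 0 36 0 0 0;0 0 37 0 0 0;0 0 37 0 0 0;0 0 37 0 0 0",
)

```text
t: 8.45
ee_pos: [0.5699, 0.0988, 0.0547]
tcp_rot: [[-0.928, 0.372, 0.003], [0.372, 0.928, 0.003], [-0.002, 0.004, -1.0]]
wrist_force: [-7.1, 0.7, 28.4]
width: 0.0001
```

Emit:
carry_out(
  plan="0 0 1 0 0 0;0 0 1 0 0 0;0 0 1 0 0 0;0 0 1 0 0 0;0 0 1 0 0 0;0 0 1 0 0 0;0 0 1 0 0 0;0 0 1 0 0 0",
)

```text
t: 9.45
ee_pos: [0.5698, 0.0988, 0.055]
tcp_rot: [[-0.928, 0.372, 0.003], [0.372, 0.928, 0.003], [-0.002, 0.004, -1.0]]
wrist_force: [-4.4, 0.7, 15.5]
width: -0.0
```

The key was at its stop (55 mm) for over a second. I'm lifting off and backing away to check.

Emit:
carry_out(
  plan="0 0 -20 0 0 0;0 0 -60 0 0 0;0 0 -110 0 0 0;0 0 -150 0 0 0;0 0 -150 0 0 0;0 0 -150 0 0 0",
)

```text
t: 10.2
ee_pos: [0.569, 0.0981, 0.2047]
tcp_rot: [[-0.928, 0.372, 0.003], [0.372, 0.928, 0.003], [-0.002, 0.004, -1.0]]
wrist_force: [-0.7, -0.3, -0.3]
width: 0.0003
```

```bash
python3 look.py a4; python3 - <<'E'
from workcell import bot
import numpy as np
bot.get_image("side")
for q in("valve_top","key_top","stop_top","cutting_head","tape_measure","nozzle_nut"):
    print(q,[(np.round(d["point"],3).tolist(),round(d["score"],2)) for d in bot.search_frame(q,"side")[:1]])
E
```

```text
10.3 [0.5686 0.0982 0.2038] [-0.1  0.3 -0.3]
valve_top [([0.606, 0.186, 0.069], 0.73)]
key_top [([0.519, 0.223, 0.061], 0.61)]
stop_top [([0.517, 0.225, 0.063], 0.69)]
cutting_head [([0.582, 0.305, 0.048], 0.61)]
tape_measure [([0.564, -0.049, 0.049], 0.93)]
nozzle_nut [([0.689, 0.136, 0.017], 0.82)]
```

View pics/a4.png

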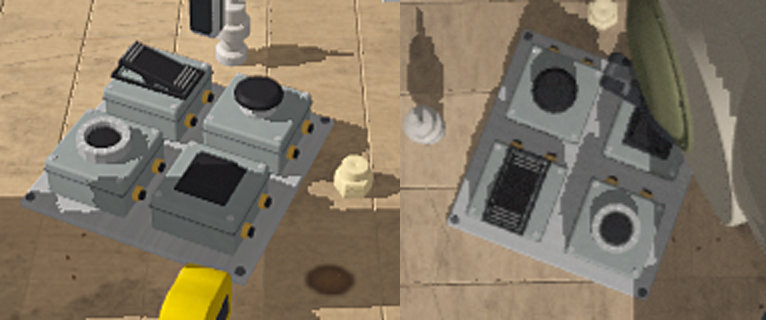

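The rocker is over, the valve head is low at (258,93), the key is back up at (211,180), and the stop and loose things are unmoved. Handing in.

```bash
python3 -c "
from workcell import bot
print(bot.sign_off())"
```

```text
the job is handed in; nothing more can be done
None
```

I pressed the three controls in order with the shut fingertips and handed the job in at about 10.5 s. The hand-in reports no verdict, so the results below are from my own checks.

- **Rocker:** pressed until it stopped, with the tip at 55.8 mm and about 28 N. The pictures show it tipped over.
- **Valve knob:** pushed to its stop, with the tip at 69.9 mm against the expected 70 mm. The network afterwards put its top at 69 mm.
- **Square key:** at its stop, about 55 mm, for over a second, then released. In the last picture it is up again.
- **Left alone:** the round button was not touched. The cutting head, tape measure and nut measured within about 7 mm of their first readings, which is close to the networks' accuracy.
- **At hand-in:** the tool hung clear at z = 0.20 m with the wrist force near zero.

**Checks that disagreed:** in the final network check, the `key_top` and `stop_top` queries both reported the rocker instead. Their "up" state therefore rests on the picture alone.

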